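# Unlock the board holder and rack the finished panel

### The job

Use the yellow socket driver, not your fingers, to give the brass screw on the board holder about a quarter turn anticlockwise, so that its red keeper stands well clear of the board, then slide the board straight up out of the holder and lower it gently, without dropping it, fully home into the slot of the blue rack, standing on its lower edge with neither end sticking out. Finish with the driver standing upright, socket down, wholly on its round black mat; leave the red tin, the green reel and the blue parts bin alone.

Things in the scene. Friction and masses are not known exactly. Their poses are not given: they have to be found in the camera images.
- holder: fixed board holder: aluminium base 80 (x) x 190 (y) x 12 mm, two black grooved posts at y = -55 and +55 mm (groove 7 mm wide, up to z = 72 mm), round 26 mm pillar at y = +84 mm, up to z = 124 mm, carrying the screw. Origin: underside, below the middle of the slot; y along the slot towards the screw, z up. The board stands on the base in the slot, along y.
- screw_head: captive screw with keeper, turning on the pillar about z. Origin on its axis at the pillar's top, 124 mm above the bench. Red keeper bar 18 mm wide, z 1 to 7 mm, reaching 40 mm along -y, 14 mm along +y. Brass square head above it, 26 mm across flats (sides along x and y), z 7 to 24 mm, then a 20 mm square step to z = 29 mm. The keeper starts 3 mm above the board's top end and blocks it.
- screw (a joint): turning angle of the screw, rad, anticlockwise seen from above: 0 keeper over the board and along the slot, 1.5 end stop. It turns stiffly (0.12 N m) and stays where it is left. Starts at 0 to 0.25.
- board: panel of round green circuits on a tan board, 4 (x) x 120 (y) x 90 mm (z), with a black handling strip along its top edge, 10 mm thick (x), 120 mm long, z 86 to 110 mm, to grip it by. Whole height 110 mm, 0.14 kg. Origin: middle of its lower edge; x through its thickness, y along it, z up. It starts standing in the holder's slot.
- driver: socket driver 120 mm tall, 0.22 kg, standing on its socket: square steel socket, outside 40 mm, inside 30 mm square, 26 mm deep, open below; closed block to z = 34 mm, 22 mm shank to z = 46 mm, yellow square handle 28 x 28 mm, z 46 to 120 mm. Socket and handle sides lie along x and y. Origin: centre of its lower end, z up.
- mat: fixed round black rubber mat, 150 mm across, 3 mm thick, on which the driver stands. Origin: centre of its underside.
- rack: fixed blue rack: base 100 (x) x 180 (y) x 10 mm, with two walls 10 mm thick and 170 mm long, z 10 to 60 mm, that leave one slot 14 mm wide, open at the top and at both ends, along y through the middle. Origin: underside of the base, centre; slot floor at z = 10 mm. Either way round is fine for the board.
- tin: red lidded tin, 76 mm across, 70 mm tall, bystander; origin: centre of its underside.
- reel: green reel of solder wire standing on its flange, 66 mm across, 56 mm tall, bystander; origin: centre of its underside.
- parts_bin: blue open bin with black buzzers, 150 (x) x 110 (y) x 55 mm, bystander; origin: centre of its underside.
Things that resemble listed ones, but are neither listed nor needed, are in the scene too. Of the things that look like the board, the larger one is meant.

How it is judged:
On the way, in this order (a step that is already met when the one before it is completed fails the run):
1. with the driver over the brass head, the screw is turned until the keeper is clear of the board (at least 1.0 rad) (value of joint screw above 1 rad and horizontal distance between driver and screw_head below 0.012 m and z of driver in the frame of screw_head between 0 and 0.024 m and contact force between the fingers and driver above 0.5 N), for 0.2 s.
2. the board is lifted out of the holder, its lower edge above the posts (z of board in the frame of holder above 0.075 m and contact force between the fingers and board above 0.5 N), for 0.1 s.
At the end, for the whole second after the job is handed in: Screw turned past 1.0 rad; board in the rack's slot, on its floor within 8 mm, within 28 mm of the middle along it, leaning under 0.3 rad; driver upright within 0.1 rad on the mat, socket down, centre within 55 mm of the mat's; both at rest (value of joint screw above 1 rad and x of board in the frame of rack between -0.012 and 0.012 m and y of board in the frame of rack between -0.028 and 0.028 m and z of board in the frame of rack between 0.005 and 0.018 m and angle between board's own z axis and vertical below 0.3 rad and linear speed of each of board, driver below 0.03 m/s and horizontal distance between driver and mat below 0.055 m and z of driver in the frame of mat between -0.002 and 0.01 m and angle between driver's own z axis and vertical below 0.1 rad); the robot touches nothing.
It fails at once if the robot itself pushes the screw head or its keeper: it is turned with the driver only (contact force between any of the fingers, the arm and screw_head above 2 N).
It fails at once if the board is dropped into or onto the rack (faster than 0.7 m/s over it) (horizontal distance between board and rack below 0.05 m and linear speed of board above 0.7 m/s).
It fails at once if the red tin is moved by more than 30 mm or tipped (distance of tin from where it was at the start of the episode above 0.03 m or angle between tin's own z axis and vertical above 0.3 rad).
It fails at once if the green reel is moved by more than 30 mm or tipped (distance of reel from where it was at the start of the episode above 0.03 m or angle between reel's own z axis and vertical above 0.3 rad).
It fails at once if the blue parts bin is moved by more than 30 mm or tipped (distance of parts_bin from where it was at the start of the episode above 0.03 m or angle between parts_bin's own z axis and vertical above 0.3 rad).
It also fails if it takes over 64 s, if anything falls off the work surface, if the arm or the gripper's body presses on something with over 40 N, if the wrist force passes 120 N, or if a joint passes its speed limit or range.

### The arm

A 6-joint arm with a two-finger parallel gripper is mounted at the origin on the work surface. World frame = base frame: x ahead of the robot, y to its left, z up, the work surface at z = 0. Lengths are in m, angles in rad, forces in N, time in s.
With the tool pointing down it reaches from about 0.3 to 0.95 m from the base axis. Payload 3.1 kg.
Tool frame: the origin (TCP) lies midway between the tips of the shut fingers; the grasp point (between the pads) lies 19 mm behind it; y points along the fingers, x is the direction in which the jaws open and shut, and the axes are right-handed (so a half turn about y gives the same grasp; the last joint's range is limited). The gripper opens to 85 mm and grips with 20 to 120 N. Pads are 22 mm wide; open, the fingers measure 114 mm over their backs; the gripper's body (76 mm by 85 mm) begins 54 mm behind the grasp point. The pads swing forward as they close: fully open they stand 13 mm farther back than shut.
Start: joints at [1.04, 0.308, 1.634, -0, 1.2, -0.07], TCP at [0.278, 0.56, 0.231] pointing down, gripper open.
Joint ranges: [-3.06, 3.06], [-0.79, 1.96], [0.05, 2.63], [-1.19, 4.34], [0.05, 2.64], [-2.94, 2.94]. Speed limits (rad/s): [2.79, 2.79, 3.14, 3.14, 3.14, 3.14].

### API

Orientations are given as a 3x3 rotation matrix whose columns are the frame's x, y, z axes.
In Python, from plant import * gives the robot as it stands.
- The arm moves only by the tool step_arm, never from a script. Its argument "moves" is a list of rows, each a list of 5 numbers: the shift along the tool's x, y, z in cm, then the turn about the tool's y in rad, then the closure, from -1 (fully open) to 1 (shut). A call has 1 to 10 rows; each row is the pose to reach, as a shift and turn from the pose measured when the call began, along the tool's axes at that moment; what a row does not reach only later rows make up. A row lasts 1/8 s, in which the tool goes at most 62.5 mm and 10.7 degrees, less where a joint would pass 70% of its speed; a pose out of reach is approached as far as the arm can. A call with a gripper value outside its range is refused whole. The fingers move at their own pace and stop on an object; "squeeze" is the grip in N (left out, the last holds). Time passes only in rows, so rows that repeat a pose let the fingers close. It gives the time, the measured TCP pose, the force and the opening at its end, in the units of the state.
- get_obs(): the state, without advancing time (a new reading comes with each control period).
- camera(name): name is "scene" or "top" or "wrist"; returns a dict with "image" (480x640x3 uint8, red, green, blue), "mtx" (3x3 intrinsics, pixels), "k1" (the pictures are not rectified: a ray, as slopes to the right and down, at radius r is drawn at 1 + k1 r^2 times it, then the intrinsics apply), "eye" and "rotation" of the camera in the world. Camera axes: x right, y down, z forward; pixel columns grow to the right and rows downward; lengths in m; the calibration is good to about 2 mm. A picture is of the moment at which its call begins. There is no depth.
- hand_in(): hands the job in, once; it reports no verdict.
Trained networks look in the newest picture that a camera, given by its name, has taken for a name from the list of things; names that differ only in an ending like _2 or _b are one class to them, and where a whole thing is asked for, a point or a joint stands for the part that bears it (a point fixed in the world has none). Each returns a list of dicts, best first, with "p" (0 to 1); they miss things now and then, are a little off and sometimes report something else, mostly with a low value. They report only what shows in the picture. A call takes as long as a camera call. They do not tell look-alikes from the thing itself.
- trace(camera, label): "pixels" (480x640 bool, what is visible of it) and "pixel" ([column, row] in pixels, amid what is visible of it).
- mark_of(camera, label): "pixel" ([column, row] in pixels: a listed point, or the origin of a listed thing).
The state is a dict: "time_s": time; "q": joint angles; "joint_velocities": joint speeds; "tau": joint torques, N m; "tool_pos": TCP position; "tool_rot": TCP orientation; "contact_force": force on the tool from outside, world axes, zero at the start; "torque": the same for the moment, N m; "width": finger opening in m.
Only numpy, scipy, OpenCV 4.12 (cv2) and the standard library are available. Lean on these libraries where they do the work, as an engineer would, in place of code of your own. Each camera call takes 0.05 s, during which the arm holds its last target. There are 200 camera calls.

## Working session

There is one attempt and no reset: what is moved stays moved. The work goes in short steps, Python scripts to look and compute and a tool call to move; the robot and the scene stay as the last step left them, time stands still between calls to the robot, and variables do not carry over. Pictures are saved under pics/ and viewed, about 8 in all and at most 12, crops included, and the job is handed in when it is done.

Besides the shell and the picture viewer there is one more tool, called after "Call:" as name([rows], argument=value, ...), one row to a line, values as JSON. step_arm: Moves the arm, as the interface text tells. Its arguments: {"type":"object","properties":{"moves":{"type":"array"},"squeeze":{"type":"number"}},"required":["moves"]}

```bash
mkdir -p pics; ls
cat > h.py <<'E'
from plant import *
import numpy as np, cv2
def snap(n,f=None):
    c=camera(n)
    if f: cv2.imwrite('pics/'+f,c['image'][:,:,::-1])
    return c
def ray(c,px):
    m=c['mtx']; d=np.array([c['k1'],0,0,0.])
    u=cv2.undistortPoints(np.array([[px]],float),np.array(m),d)[0,0]
    return np.array(c['rotation'])@np.array([u[0],u[1],1.])
def at_z(c,px,z):
    r=ray(c,px); e=np.array(c['eye']); return e+r*(z-e[2])/r[2]
def proj(c,P):
    R=np.array(c['rotation']); p=(np.atleast_2d(P)-np.array(c['eye']))@R
    s=p[:,:2]/p[:,2:]; r2=(s**2).sum(1,keepdims=True); s=s*(1+c['k1']*r2)
    m=np.array(c['mtx']); return s*[m[0,0],m[1,1]]+m[:2,2]
E
python3 - <<'E'
from h import *
np.set_printoptions(precision=4,suppress=True)
o=get_obs();print(o)
Z=dict(holder=0,screw_head=.124,board=.012,driver=.003,mat=0,rack=0,tin=0,reel=0,parts_bin=0)
for n in('top','scene'):
    c=snap(n,n+'0.png');print(n,c['eye'],c['rotation'],c['mtx'],c['k1'])
    for l in Z:
        for m in mark_of(n,l)[:3]: print(l,'mark',m['p'],np.round(m['pixel']),at_z(c,m['pixel'],Z[l]))
        for m in trace(n,l)[:3]: print('   trace',m['p'],np.round(m['pixel']),m['pixels'].sum())
E
```

```text
pics
{'time_s': 0.0, 'q': array([ 1.0403,  0.309 ,  1.6352, -0.    ,  1.1997, -0.0697]), 'joint_velocities': array([-0.001 ,  0.0006, -0.0015, -0.0014, -0.0013, -0.0014]), 'tau': array([ -0.    , -41.5254, -27.6663,   0.    ,   0.0103,   0.    ]), 'tool_pos': array([0.2775, 0.5591, 0.23  ]), 'tool_rot': array([[ 0.4447, -0.0012, -0.8957],
       [ 0.8957, -0.002 ,  0.4447],
       [-0.0023, -1.    ,  0.0002]]), 'contact_force': array([0.3013, 0.0918, 0.2999]), 'torque': array([0.0108, 0.0515, 0.0361]), 'width': 0.0858710703310375}
top [0.408  0.0022 1.3519] [[ 0.0266 -0.9916  0.1263]
 [-0.9996 -0.0252  0.0132]
 [-0.0099 -0.1266 -0.9919]] [[621.7577   0.     326.2016]
 [  0.     621.7577 241.7426]
 [  0.       0.       1.    ]] -0.03277293130250448
holder mark 0.59 [333. 230.] [0.6063 0.0057 0.    ]
   trace 0.55 [323. 232.] 2719
   trace 0.18 [317. 311.] 1057
screw_head mark 0.85 [294. 221.] [0.6047 0.0848 0.124 ]
board mark 0.89 [335. 229.] [0.6073 0.0011 0.012 ]
board mark 0.69 [468. 283.] [ 0.4977 -0.2879  0.012 ]
board mark 0.62 [320. 163.] [0.7529 0.0385 0.012 ]
   trace 0.97 [3
[... 1337 characters left out ...]
73 [375. 350.] 798
driver mark 0.62 [443. 227.] [0.4869 0.2835 0.003 ]
   trace 0.92 [448. 207.] 1192
mat mark 0.57 [446. 225.] [ 0.4802  0.2932 -0.    ]
mat mark 0.42 [161. 409.] [ 0.7382 -0.2974  0.    ]
   trace 0.73 [352. 302.] 4057
   trace 0.66 [447. 231.] 2331
rack mark 0.56 [154. 294.] [ 0.5011 -0.2913  0.    ]
   trace 0.93 [152. 289.] 5132
   trace 0.69 [317. 217.] 1737
tin mark 0.83 [316. 229.] [0.4219 0.0364 0.    ]
tin mark 0.64 [482. 317.] [0.7113 0.2615 0.    ]
tin mark 0.25 [444. 225.] [0.4804 0.2905 0.    ]
   trace 0.8 [317. 217.] 1695
reel mark 0.8 [482. 317.] [0.7115 0.2622 0.    ]
   trace 0.93 [485. 310.] 1725
   trace 0.58 [153. 404.] 8337
   trace 0.58 [372. 241.] 514
```

Run:
```python
import cv2
a=cv2.imread('pics/top0.png');cv2.imwrite('pics/v1.png',cv2.resize(a[120:370,140:560],(800,476),interpolation=3))
a=cv2.imread('pics/scene0.png');cv2.imwrite('pics/v2.png',cv2.resize(a[130:460,80:520],(800,600),interpolation=3))
```

```text
(no output)
```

View pics/v1.png

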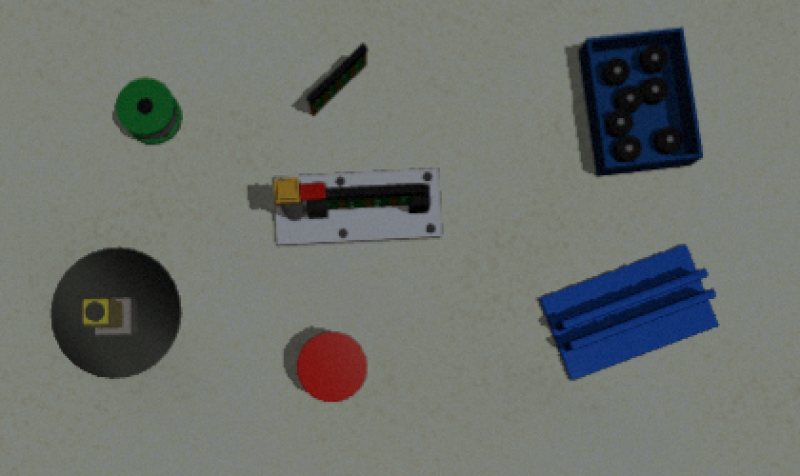

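View pics/v2.png

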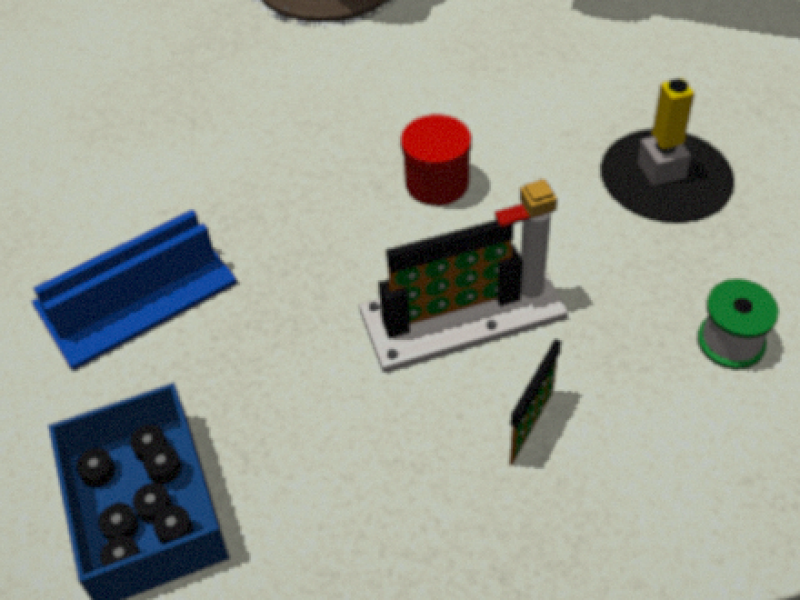

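```bash
cat > fit.py <<'E'
from h import *
from scipy.optimize import minimize
def box(x0,x1,y0,y1,z0,z1): return np.array([[x,y,z] for x in(x0,x1) for y in(y0,y1) for z in(z0,z1)])
def T(P,x,y,a): c,s=np.cos(a),np.sin(a); return P@np.array([[c,s,0],[-s,c,0],[0,0,1]])+[x,y,0]
S=8
def sil(c,boxes,rect):
    m=np.zeros((480,640),np.uint8) if S==1 else None
    x0,y0,w,h=rect; k=4
    m=np.zeros((h*k,w*k),np.uint8)
    for b in boxes:
        p=(proj(c,b)-[x0,y0]+.5)*k-.5
        hl=cv2.convexHull(np.round(p*16).astype(np.int32)[:,None])
        cv2.fillConvexPoly(m,hl,1,shift=4)
    return m
def fit(cams,masks,model,p0,step,rects):
    big=[cv2.resize(m[r[1]:r[1]+r[3],r[0]:r[0]+r[2]].astype(np.float32),None,fx=4,fy=4,interpolation=cv2.INTER_LINEAR)>.5 for m,r in zip(masks,rects)]
    def f(p):
        e=0
        for c,b,r in zip(cams,big,rects):
            s=sil(c,model(p),r)>0; e+=(s^b).sum()/max(b.sum(),1)
        return e
    p0=np.array(p0,float);best=None
    for k in(1,.4,.4):
        q=p0 if best is None else best.x
        sx=np.vstack([q]+[q+np.eye(len(q))[i]*step[i]*k for i in range(len(q))])
        best=minimize(f,q,method='Nelder-Mead',options=dict(initial_simplex=sx,xatol=1e-4,fatol=1e-5,maxiter=400))
    return best.x,best.fun
def hsv(c): return cv2.cvtColor(c['image'],cv2.COLOR_RGB2HSV).astype(int)
def roi(c,pts,pad=14):
    q=proj(c,pts); a=np.maximum(q.min(0)-pad,0).astype(int); b=np.minimum(q.max(0)+pad,[640,480]).astype(int)
    return (*a,*(b-a))
E
cat > f1.py <<'E'
from fit import *
np.set_printoptions(precision=4,suppress=True)
cs=[snap('top'),snap('scene')]
def run(name,colour,model,p0,step):
    for sub in ([0,1],[0],[1]):
        C=[cs[i] for i in sub]
        R=[roi(c,np.vstack(model(p0))) for c in C]
        M=[colour(hsv(c)) for c in C]
        x,e=fit(C,M,model,p0,step,R); print(name,sub,x,round(e,3),[m[r[1]:r[1]+r[3],r[0]:r[0]+r[2]].sum() for m,r in zip(M,R)])
blue=lambda h:(h[...,0]>105)&(h[...,0]<130)&(h[...,1]>130)
rk=[box(-.05,.05,-.09,.09,0,.01),box(-.017,-.007,-.085,.085,.01,.06),box(.007,.017,-.085,.085,.01,.06)]
run('rack',blue,lambda p:[T(b,*p) for b in rk],[.499,-.288,.3],[.01,.01,.1])
yel=lambda h:(h[...,0]>20)&(h[...,0]<35)&(h[...,1]>120)
run('driver',yel,lambda p:[T(box(-.014,.014,-.014,.014,.049,.123),*p)],[.483,.283,.0],[.01,.01,.15])
br=lambda h:((h[...,0]<8)|(h[...,0]>172)|((h[...,0]>=8)&(h[...,0]<26)))&(h[...,1]>150)&(h[...,2]>90)
sh=[box(-.009,.009,-.04,.014,.125,.131),box(-.013,.013,-.013,.013,.131,.148),box(-.01,.01,-.01,.01,.148,.153)]
run('screw',br,lambda p:[T(b,*p) for b in sh],[.605,.087,.1],[.008,.008,.1])
for c in cs:
    print([hsv(c)[int(v),int(u)] for u,v in proj(c,[[.6+.03,-.04,.012],[.58,0.03,.012],[.68,.1,0],[.607,0,.122]])])
E
python3 f1.py
```

```text
rack [0, 1] [ 0.496  -0.2914  0.3785] 0.131 [np.int64(3850), np.int64(4847)]
rack [0] [ 0.4965 -0.292   0.3779] 0.032 [np.int64(3850)]
rack [1] [ 0.4951 -0.2912  0.3717] 0.096 [np.int64(4847)]
driver [0, 1] [ 0.4755  0.2905 -0.1923] 2.194 [np.int64(113), np.int64(582)]
driver [0] [ 0.475   0.2897 -0.1621] 1.906 [np.int64(113)]
driver [1] [ 0.4784  0.2881 -0.3733] 0.209 [np.int64(582)]
screw [0, 1] [0.6032 0.0905 0.1266] 1.126 [np.int64(238), np.int64(319)]
screw [0] [0.6026 0.0905 0.1436] 0.399 [np.int64(238)]
screw [1] [0.6023 0.0922 0.1063] 0.719 [np.int64(319)]
[array([30, 43, 18]), array([105,  20, 101]), array([ 47,  14, 132]), array([120,  16,  16])]
[array([ 10,  14, 109]), array([ 60, 255,  41]), array([ 35,  24, 191]), array([ 42,  18, 181])]
```

```bash
cat > f2.py <<'E'
from fit import *
np.set_printoptions(precision=4,suppress=True)
cs=[snap('top'),snap('scene')]
def clean(m):
    m=cv2.morphologyEx(m.astype(np.uint8),cv2.MORPH_CLOSE,np.ones((9,9)))
    return m>0
yel=lambda h:clean((h[...,0]>12)&(h[...,0]<36)&(h[...,1]>110))
br=lambda h:clean(((h[...,0]<26)|(h[...,0]>172))&(h[...,1]>120)&(h[...,2]>50)) 
mods={'driver':(yel,lambda p:[T(box(-.014,.014,-.014,.014,.049,.123),*p)],[.477,.288,-.05]),
'screw':(br,lambda p:[T(b,*p) for b in [box(-.009,.009,-.04,.014,.125,.131),box(-.013,.013,-.013,.013,.131,.148),box(-.01,.01,-.01,.01,.148,.153)]],[.603,.0905,.12])}
tiles=[]
for n,(col,model,p0) in mods.items():
    for sub in ([0,1],[0],[1]):
        C=[cs[i] for i in sub]; R=[roi(c,np.vstack(model(p0)),8) for c in C]; M=[]
        for c,r in zip(C,R):
            h=hsv(c); m=col(h)
            if n=='screw': m&=~((h[...,0]>30)&(h[...,0]<90))
            M.append(m)
        x,e=fit(C,M,model,p0,[.006,.006,.12],R); print(n,sub,x,round(e,3))
        if len(sub)==2:
            for c,m,r in zip(C,M,R):
                im=c['image'][r[1]:r[1]+r[3],r[0]:r[0]+r[2],::-1]
                g=cv2.resize(np.clip(im.astype(int)*1.6,0,255).astype(np.uint8),None,fx=4,fy=4,interpolation=0)
                mm=cv2.resize(m[r[1]:r[1]+r[3],r[0]:r[0]+r[2]].astype(np.uint8),None,fx=4,fy=4,interpolation=0)
                g2=g.copy()
                for q,col2 in((mm,(255,0,255)),(sil(c,model(x),r),(255,255,0))):
                    cv2.drawContours(g2,cv2.findContours(q,0,1)[0],-1,col2,1)
                t=np.zeros((600,199,3),np.uint8); w=np.vstack([g,g2])[:600,:199]; t[:w.shape[0],:w.shape[1]]=w; tiles.append(t)
cv2.imwrite('pics/v3.png',np.hstack(tiles))
E
python3 f2.py
```

```text
driver [0, 1] [ 0.4756  0.2901 -0.1945] 0.447
driver [0] [ 0.475   0.2899 -0.1423] 0.255
driver [1] [ 0.4798  0.2876 -0.3359] 0.132
screw [0, 1] [0.6037 0.0906 0.1148] 0.402
screw [0] [0.6037 0.0907 0.1031] 0.134
screw [1] [0.6051 0.0913 0.104 ] 0.262
```

View pics/v3.png

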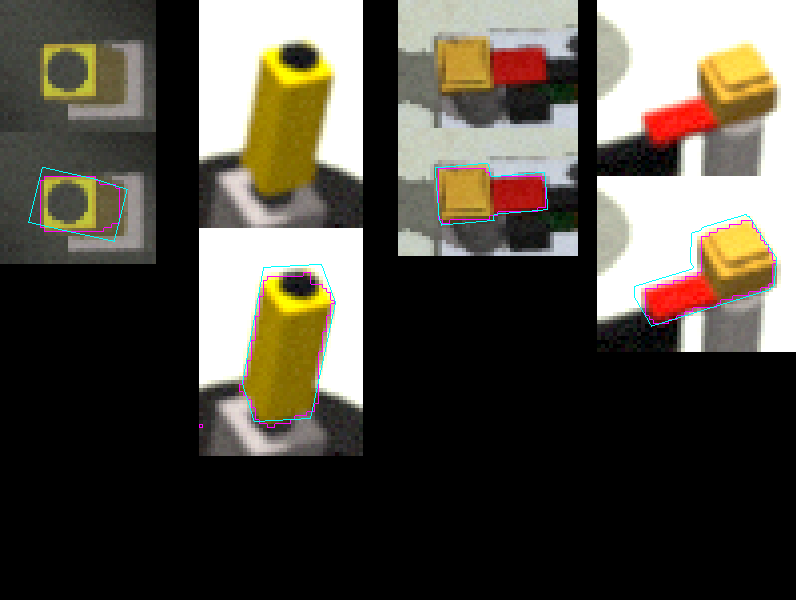

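```bash
cat >> h.py <<'E'
def plan(p,az):
    """shift in cm and turn about tool y to bring the TCP to p, tool x at azimuth az, tool y down"""
    o=get_obs(); R=o['tool_rot']; a=np.arctan2(R[1,0],R[0,0])
    print('t',round(o['time_s'],2),'tcp',np.round(o['tool_pos'],4),'az',round(a,3),'tilt',np.round(R[2],3),'w',round(o['width'],4),'F',np.round(o['contact_force'],1),'q6',round(o['q'][5],2))
    print('shift cm',np.round(R.T@(np.array(p)-o['tool_pos'])*100,2),'turn',round(-(az-a),3))
E
python3 -c "
from h import *
plan([.476,.289,.26],.03)"
```

```text
t 2.1 tcp [0.2779 0.5598 0.2313] az 1.11 tilt [ 0. -1. -0.] w 0.0855 F [-0.2 -0.8  0.2] q6 -0.07
shift cm [-15.45  -2.87 -29.78] turn 1.08
```

Call:
step_arm([
  [-15.4,-3,-29.8,1.08,-1],
  [-15.4,-3,-29.8,1.08,-1],
  [-15.4,-3,-29.8,1.08,-1],
  [-15.4,-3,-29.8,1.08,-1],
  [-15.4,-3,-29.8,1.08,-1],
  [-15.4,-3,-29.8,1.08,-1],
  [-15.4,-3,-29.8,1.08,-1],
  [-15.4,-3,-29.8,1.08,-1],
  [-15.4,-3,-29.8,1.08,-1],
  [-15.4,-3,-29.8,1.08,-1],
])

```text
time_s: 3.35
tool_pos: [0.4757, 0.2903, 0.2611]
tool_rot: [[0.999, -0.0, -0.032], [0.032, -0.0, 0.999], [-0.0, -1.0, -0.0]]
contact_force: [-0.0, 0.1, 0.0]
width: 0.0856
```

```bash
cat > ov.py <<'E'
from fit import *
def overlay(c,boxes,fn,crop=None):
    im=np.ascontiguousarray(np.clip(c['image'][:,:,::-1].astype(int)*1.3,0,255).astype(np.uint8))
    for b in boxes:
        q=np.round(proj(c,b)).astype(int)
        for i in range(8):
            for j in range(i+1,8):
                if bin(i^j).count('1')==1: cv2.line(im,tuple(map(int,q[i])),tuple(map(int,q[j])),(255,0,255),1)
    cv2.imwrite('pics/'+fn,im)
E
python3 - <<'E'
from ov import *
c=snap('wrist'); print(c['eye'],c['rotation'])
p=(.476,.289,.03)
overlay(c,[T(b,*p) for b in(box(-.02,.02,-.02,.02,.003,.037),box(-.014,.014,-.014,.014,.049,.123))],'v4.png')
E
```

```text
[0.4736952  0.36918555 0.40400287] [[ 9.99513963e-01  2.98354132e-02  9.03804274e-03]
 [ 3.11681568e-02 -9.50633103e-01 -3.08747874e-01]
 [-6.19757769e-04  3.08879510e-01 -9.51100975e-01]]
```

View pics/v4.png

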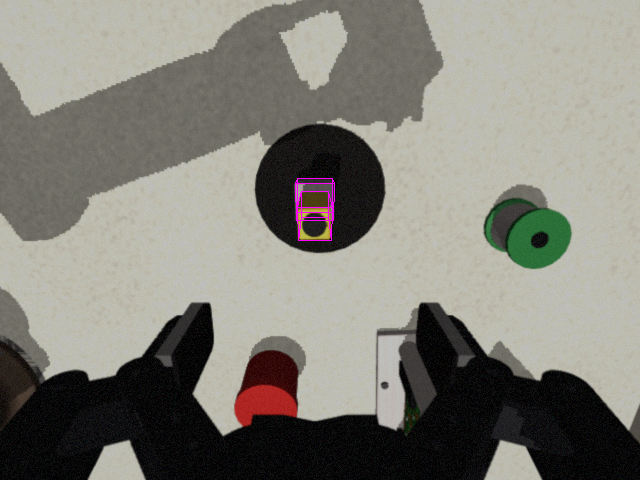

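Call:
step_arm([
  [0.05,6,-0.1,0,-1],
  [0.05,12,-0.1,0,-1],
  [0.05,16,-0.1,0,-1],
  [0.05,18.6,-0.1,0,-1],
  [0.05,18.6,-0.1,0,-1],
  [0.05,18.6,-0.1,0,1],
  [0.05,18.6,-0.1,0,1],
  [0.05,18.6,-0.1,0,1],
  [0.05,18.6,-0.1,0,1],
  [0.05,18.6,-0.1,0,1],
], squeeze=80)

```text
time_s: 4.65
tool_pos: [0.4771, 0.2896, 0.0765]
tool_rot: [[0.999, 0.001, -0.032], [0.032, 0.001, 0.999], [0.001, -1.0, 0.001]]
contact_force: [-1.9, -1.0, 6.0]
width: 0.0271
```

Call:
step_arm([
  [0,0,0,0,1],
  [0,0,0,0,1],
  [0,0,0,0,1],
])

```text
time_s: 5.03
tool_pos: [0.4771, 0.2895, 0.0766]
tool_rot: [[0.999, 0.001, -0.032], [0.032, 0.001, 0.999], [0.001, -1.0, 0.001]]
contact_force: [-0.1, -1.2, 1.1]
width: 0.0271
```

Call:
step_arm([
  [0,-3,0,0,1],
  [0,-6,0,0,1],
  [0,-10,0,0,1],
  [0,-14,0,0,1],
  [0,-18,0,0,1],
  [0,-18,0,0,1],
  [0,-18,0,0,1],
])

```text
time_s: 5.9
tool_pos: [0.4758, 0.2888, 0.2548]
tool_rot: [[0.999, -0.001, -0.032], [0.032, -0.001, 0.999], [-0.001, -1.0, -0.001]]
contact_force: [-0.8, -0.9, -3.2]
width: 0.0273
```

```bash
python3 -c "
from h import *
plan([.611,.005,.30],.104)"
```

```text
t 5.9 tcp [0.4758 0.2888 0.2548] az 0.032 tilt [-0.001 -1.    -0.001] w 0.0273 F [-0.8 -0.9 -3.2] q6 0.44
shift cm [ 12.61  -4.52 -28.8 ] turn -0.072
```

Call:
step_arm([
  [2,-4,-5,-0.07,1],
  [4.5,-4.5,-10,-0.07,1],
  [7,-4.5,-15.5,-0.07,1],
  [9.5,-4.5,-21,-0.07,1],
  [11.5,-4.5,-26,-0.07,1],
  [12.6,-4.5,-28.8,-0.07,1],
  [12.6,-4.5,-28.8,-0.07,1],
  [12.6,-4.5,-28.8,-0.07,1],
  [12.6,-4.5,-28.8,-0.07,1],
])

```text
time_s: 7.02
tool_pos: [0.6101, 0.0063, 0.2987]
tool_rot: [[0.995, -0.003, -0.103], [0.103, -0.0, 0.995], [-0.003, -1.0, 0.0]]
contact_force: [-0.0, 0.4, -1.7]
width: 0.0272
```

```bash
cat > f3.py <<'E'
from ov import *
np.set_printoptions(precision=4,suppress=True)
c=snap('wrist'); tc=snap('top')
plan([.6037,.0906,.30],.104)
h=hsv(c)
m=((h[...,0]<28)|(h[...,0]>172))&(h[...,1]>120)&(h[...,2]>50)
m=cv2.morphologyEx(m.astype(np.uint8),cv2.MORPH_CLOSE,np.ones((5,5)))>0
sh=[box(-.009,.009,-.04,.014,.125,.131),box(-.013,.013,-.013,.013,.131,.148),box(-.01,.01,-.01,.01,.148,.153)]
mod=lambda p:[T(b,*p) for b in sh]
p0=[.6037,.0906,.104]; R=[roi(c,np.vstack(mod(p0)),12)]
n,l,st,_=cv2.connectedComponentsWithStats(m[R[0][1]:R[0][1]+R[0][3],R[0][0]:R[0][0]+R[0][2]].astype(np.uint8))
print(st[1:])
x,e=fit([c],[m],mod,p0,[.005,.005,.08],R);print('screw',x,e)
overlay(c,mod(x),'v5.png')
E
python3 f3.py
```

```text
t 7.12 tcp [0.6105 0.0062 0.2995] az 0.103 tilt [-0.002 -1.    -0.   ] w 0.0271 F [ 0.1 -0.1 -2.3] q6 -0.16
shift cm [ 0.2  -0.05  8.47] turn -0.001
[[  15   12   32   66 1715]]
screw [0.6043 0.0916 0.102 ] 0.08240997229916898
```

View pics/v5.png

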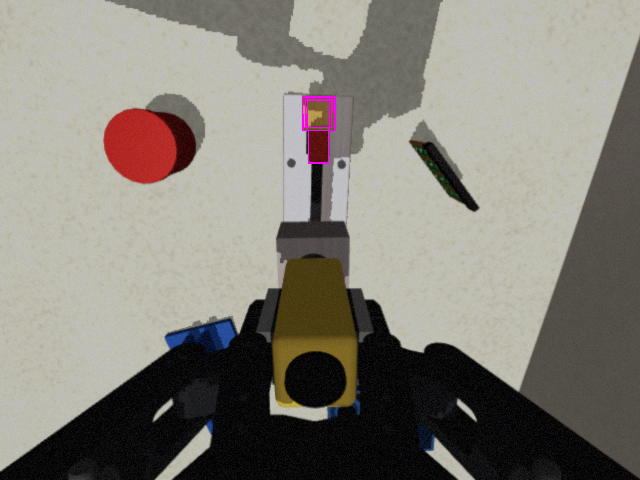

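Run:
```python
from ov import *
np.set_printoptions(precision=1,suppress=True)
c=snap('wrist'); o=get_obs(); t=o['tool_pos']; zb=t[2]-.0736
for dz in(0,.001,-.001):
  u=np.array([-.103,.995])*dz
  b=T(box(-.02,.02,-.02,.02,zb,zb+.034),t[0]+u[0],t[1]+u[1],.103)
  print(dz,[proj(c,[q]).ravel() for q in b if True])
g=cv2.cvtColor(c['image'],cv2.COLOR_RGB2GRAY).astype(int)
print('col300',[(r,g[r,296:304].mean().round()) for r in range(215,245)])
print('row250',[(k,g[246:254,k].mean().round()) for k in list(range(268,286))+list(range(340,358))])
```

```text
0 [array([284.4, 277.7]), array([279.5, 302.4]), array([282.7, 219.9]), array([277.2, 236.5]), array([344.2, 277.7]), array([348.8, 302.5]), array([345.8, 219.9]), array([351. , 236.5])]
0.001 [array([284.3, 276.4]), array([279.4, 300.9]), array([282.6, 218.4]), array([277.1, 234.7]), array([344.3, 276.4]), array([348.9, 300.9]), array([345.9, 218.4]), array([351.1, 234.7])]
-0.001 [array([284.4, 279.1]), array([279.5, 304. ]), array([282.7, 221.4]), array([277.2, 238.2]), array([344.2, 279.1]), array([348.8, 304. ]), array([345.8, 221.4]), array([351. , 238.2])]
col300 [(215, np.float64(147.0)), (216, np.float64(149.0)), (217, np.float64(147.0)), (218, np.float64(147.0)), (219, np.float64(147.0)), (220, np.float64(144.0)), (221, np.float64(101.0)), (222, np.float64(53.0)), (223, np.float64(35.0)), (224, np.float64(32.0)), (225, np.float64(34.0)), (226, np.float64(32.0)), (227, np.float64(34.0)), (228, np.float64(34.0)), (229, np.float64(32.0)), (230, np.float64(35.0)), (231, np.float64(34.0)), (232, np.float64(32.0)), (233, np.float64(34.0)), (234, np.float64(32.0)), (235, np.float6
[... 460 characters left out ...]
float64(118.0)), (277, np.float64(101.0)), (278, np.float64(99.0)), (279, np.float64(93.0)), (280, np.float64(66.0)), (281, np.float64(61.0)), (282, np.float64(61.0)), (283, np.float64(61.0)), (284, np.float64(60.0)), (285, np.float64(61.0)), (340, np.float64(60.0)), (341, np.float64(60.0)), (342, np.float64(61.0)), (343, np.float64(60.0)), (344, np.float64(63.0)), (345, np.float64(62.0)), (346, np.float64(62.0)), (347, np.float64(63.0)), (348, np.float64(69.0)), (349, np.float64(97.0)), (350, np.float64(139.0)), (351, np.float64(145.0)), (352, np.float64(145.0)), (353, np.float64(146.0)), (354, np.float64(145.0)), (355, np.float64(146.0)), (356, np.float64(145.0)), (357, np.float64(145.0))]
```

```bash
python3 -c "
from h import *
plan([.6043,.0918,.240],.102)"
```

```text
t 7.17 tcp [0.6106 0.006  0.2997] az 0.103 tilt [-0.001 -1.    -0.   ] w 0.0268 F [ 0.2 -0.7 -2. ] q6 -0.16
shift cm [0.26 5.97 8.6 ] turn 0.001
```

Call:
step_arm([
  [0.26,0,4,0,1],
  [0.26,1,8.6,0,1],
  [0.26,3,8.6,0,1],
  [0.26,6,8.6,0,1],
  [0.26,6,8.6,0,1],
  [0.26,6,8.6,0,1],
  [0.26,6,8.6,0,1],
])

```text
time_s: 8.05
tool_pos: [0.6055, 0.0916, 0.2415]
tool_rot: [[0.995, 0.002, -0.103], [0.103, -0.0, 0.995], [0.002, -1.0, -0.0]]
contact_force: [-0.6, -0.1, -3.0]
width: 0.0268
```

```bash
python3 -c "
from h import *
plan([.6043,.0918,.2085],.102)"
```

```text
t 8.05 tcp [0.6055 0.0916 0.2415] az 0.103 tilt [ 0.002 -1.    -0.   ] w 0.0268 F [-0.6 -0.1 -3. ] q6 -0.02
shift cm [-0.12  3.3   0.04] turn 0.001
```

Call:
step_arm([
  [-0.1,0.5,0,0,1],
  [-0.1,1.0,0,0,1],
  [-0.1,1.4,0,0,1],
  [-0.1,1.8,0,0,1],
  [-0.1,2.0,0,0,1],
  [-0.1,2.0,0,0,1],
])

```text
time_s: 8.8
tool_pos: [0.6043, 0.0914, 0.2211]
tool_rot: [[0.995, 0.001, -0.103], [0.103, -0.0, 0.995], [0.001, -1.0, -0.0]]
contact_force: [0.1, -0.3, -1.7]
width: 0.0276
```

Socket is over the small step without contact; go on down.

Call:
step_arm([
  [0,0.3,0,0,1],
  [0,0.6,0,0,1],
  [0,0.9,0,0,1],
  [0,1.2,0,0,1],
  [0,1.2,0,0,1],
])

```text
time_s: 9.43
tool_pos: [0.604, 0.0914, 0.2087]
tool_rot: [[0.995, 0.0, -0.103], [0.103, -0.0, 0.995], [0.0, -1.0, -0.0]]
contact_force: [0.5, -0.1, -1.3]
width: 0.0275
```

Call:
step_arm([
  [0,0,0,-0.1,1],
  [0,0,0,-0.2,1],
  [0,0,0,-0.3,1],
  [0,0,0,-0.4,1],
  [0,0,0,-0.5,1],
  [0,0,0,-0.6,1],
  [0,0,0,-0.7,1],
  [0,0,0,-0.7,1],
])

```text
time_s: 10.42
tool_pos: [0.6042, 0.0927, 0.2089]
tool_rot: [[0.696, 0.001, -0.718], [0.718, 0.002, 0.696], [0.002, -1.0, 0.001]]
contact_force: [0.3, 2.9, -1.6]
width: 0.027
```

```bash
python3 -c "
from h import *
plan([.6043,.0914,.2085],1.5);print(get_obs()['torque'])"
```

```text
t 10.43 tcp [0.6042 0.0927 0.2089] az 0.801 tilt [ 0.002 -1.     0.001] w 0.027 F [ 0.3  2.9 -1.6] q6 -0.72
shift cm [-0.09  0.04 -0.1 ] turn -0.699
[ 0.86061437 -0.03309435 -0.02425147]
```

Call:
step_arm([
  [0,0,0,-0.1,1],
  [0,0,0,-0.2,1],
  [0,0,0,-0.3,1],
  [0,0,0,-0.4,1],
  [0,0,0,-0.5,1],
  [0,0,0,-0.6,1],
  [0,0,0,-0.7,1],
  [0,0,0,-0.72,1],
  [0,0,0,-0.72,1],
])

```text
time_s: 11.55
tool_pos: [0.6037, 0.093, 0.2089]
tool_rot: [[0.051, -0.0, -0.999], [0.999, 0.003, 0.051], [0.003, -1.0, 0.001]]
contact_force: [-1.5, 1.8, -0.8]
width: 0.0274
```

Run:
```python
from ov import *
plan([.6043,.0914,.2085],1.5)
c=snap('top'); d=snap('scene')
a=cv2.resize(c['image'][180:290,250:390],(800,629),interpolation=3)[:300,:,::-1]
b=cv2.resize(d['image'][190:340,280:430],(400,400),interpolation=3)[:,:,::-1]
a=cv2.resize(c['image'][170:270,240:340],(400,400),interpolation=3)[:,:,::-1]
cv2.imwrite('pics/v6.png',np.hstack([a,b]))
```

```text
t 11.55 tcp [0.6037 0.093  0.2089] az 1.519 tilt [ 0.003 -1.     0.001] w 0.0274 F [-1.5  1.8 -0.8] q6 -1.44
shift cm [-0.15  0.04 -0.07] turn 0.019
```

View pics/v6.png

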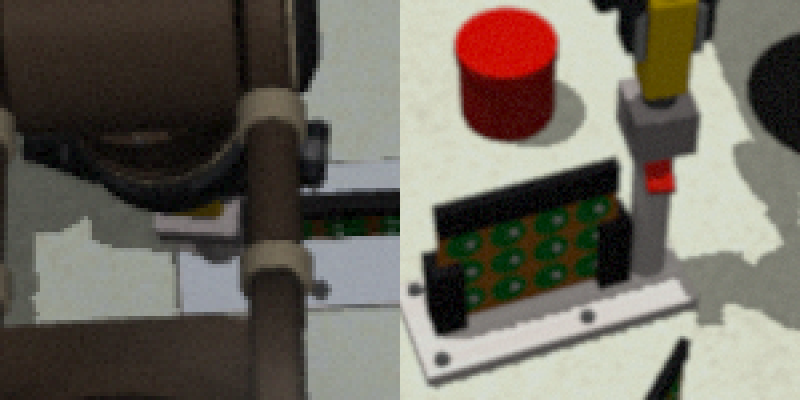

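Call:
step_arm([
  [0,0,0,0.1,1],
  [0,0,0,0.1,1],
  [0,-1,0,0.1,1],
  [0,-2,0,0.1,1],
  [0,-4,0,0.1,1],
  [0,-6,0,0.1,1],
  [0,-7,0,0.1,1],
  [0,-7,0,0.1,1],
])

```text
time_s: 12.65
tool_pos: [0.6046, 0.0928, 0.2807]
tool_rot: [[0.15, 0.003, -0.989], [0.989, 0.003, 0.15], [0.003, -1.0, -0.002]]
contact_force: [0.6, -0.4, -2.0]
width: 0.0272
```

```bash
python3 -c "
from h import *
plan([.480,.289,.20],.064)"
```

```text
t 12.65 tcp [0.6046 0.0928 0.2807] az 1.42 tilt [ 0.003 -1.    -0.002] w 0.0272 F [ 0.6 -0.4 -2. ] q6 -1.34
shift cm [17.5   8.09 15.28] turn 1.356
```

Call:
step_arm([
  [4,0,3.5,0.18,1],
  [8,0,7,0.36,1],
  [12,0,10.5,0.54,1],
  [15,0,13,0.72,1],
  [17.5,0,15.3,0.9,1],
  [17.5,2,15.3,1.08,1],
  [17.5,4,15.3,1.26,1],
  [17.5,8,15.3,1.36,1],
  [17.5,8,15.3,1.36,1],
  [17.5,8,15.3,1.36,1],
])

```text
time_s: 13.9
tool_pos: [0.4802, 0.2892, 0.2015]
tool_rot: [[0.998, 0.003, -0.061], [0.061, 0.003, 0.998], [0.003, -1.0, 0.003]]
contact_force: [0.4, 0.1, -0.4]
width: 0.0272
```

Run:
```python
from ov import *
np.set_printoptions(precision=4,suppress=True)
plan([.480,.289,.0785],.064)
# screw angle from top, and holder/board yaw
tc=snap('top')
h=hsv(tc)
m=((h[...,0]<28)|(h[...,0]>172))&(h[...,1]>120)&(h[...,2]>50)&~((h[...,0]>30)&(h[...,0]<90))
m=cv2.morphologyEx(m.astype(np.uint8),cv2.MORPH_CLOSE,np.ones((5,5)))>0
sh=[box(-.009,.009,-.04,.014,.125,.131),box(-.013,.013,-.013,.013,.131,.148),box(-.01,.01,-.01,.01,.148,.153)]
mod=lambda p:[T(b,*p) for b in sh]
best=min((fit([tc],[m],mod,[.6037,.0906,a],[.003,.003,.08],[roi(tc,np.vstack(mod([.604,.0906,1.3])),10)]) for a in(1.1,1.3,1.5)),key=lambda r:r[1]);print('screw',best)
a=cv2.resize(tc['image'][175:275,250:400],(800,533),interpolation=3)[:,:,::-1]
cv2.imwrite('pics/v7.png',np.clip(a.astype(int)*1.5,0,255).astype(np.uint8))
```

```text
t 13.9 tcp [0.4802 0.2892 0.2015] az 0.061 tilt [ 0.003 -1.     0.003] w 0.0272 F [ 0.4  0.1 -0.4] q6 0.4
shift cm [-0.06 12.3  -0.05] turn -0.003
screw (array([0.6037, 0.0902, 1.3645]), np.float64(0.14610673665791776))
```

View pics/v7.png

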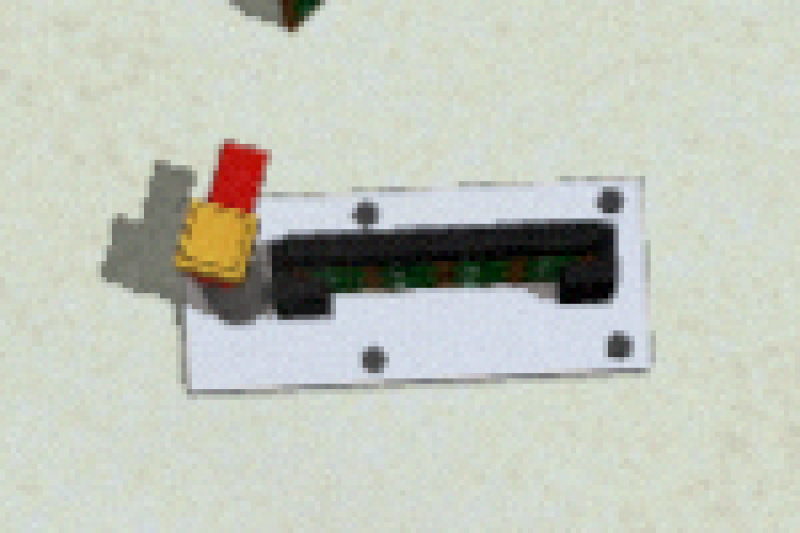

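Call:
step_arm([
  [0,5,0,0,1],
  [0,9,0,0,1],
  [0,11,0,0,1],
  [0,12,0,0,1],
  [0,12.3,0,0,1],
  [0,12.45,0,0,1],
  [0,12.45,0,0,1],
])

```text
time_s: 14.82
tool_pos: [0.4823, 0.2904, 0.079]
tool_rot: [[0.998, 0.007, -0.061], [0.061, 0.005, 0.998], [0.007, -1.0, 0.004]]
contact_force: [-0.6, 0.6, -1.5]
width: 0.0272
```

Run:
```python
from h import *
plan([.480,.289,.0766],.064)
c=snap('top')
f=lambda u,v:(250+(u+.5)/5.333-.5,175+(v+.5)/5.333-.5)
P={k:at_z(c,f(*q),z) for k,q,z in(('BL',(188,393),.012),('BR',(650,370),.012),('TR',(643,178),.012),('sL',(274,240),.122),('sR',(612,223),.122),('sLb',(275,268),.122),('sRb',(612,250),.122))}
for k in P: print(k,P[k].round(4))
for a,b in(('BL','BR'),('sL','sR'),('TR','BR')):
    d=P[b]-P[a]; print(a,b,np.arctan2(d[0],-d[1]),np.linalg.norm(d))
```

```text
t 14.82 tcp [0.4823 0.2904 0.079 ] az 0.061 tilt [ 0.007 -1.     0.004] w 0.0272 F [-0.6  0.6 -1.5] q6 0.4
shift cm [-0.24  0.23 -0.13] turn -0.003
BL [0.562  0.1094 0.012 ]
BR [ 0.5762 -0.0784  0.012 ]
TR [ 0.6555 -0.0742  0.012 ]
sL [0.608  0.0703 0.122 ]
sR [ 0.6177 -0.0565  0.122 ]
sLb [0.5974 0.0695 0.122 ]
sRb [ 0.6074 -0.0567  0.122 ]
BL BR 0.07552955532140451 0.18829876157255912
sL sR 0.07591612148735566 0.12717170068065708
TR BR -1.5173506773419605 0.07936191687699379
```

Call:
step_arm([
  [-0.2,0.1,0,0,1],
  [-0.2,0.2,0,0,1],
  [-0.2,0.23,0,0,1],
  [-0.2,0.23,0,0,1],
])

```text
time_s: 15.38
tool_pos: [0.4801, 0.2903, 0.0766]
tool_rot: [[0.998, 0.006, -0.061], [0.061, 0.005, 0.998], [0.007, -1.0, 0.004]]
contact_force: [-0.4, 0.2, -0.8]
width: 0.0275
```

Call:
step_arm([
  [0,0.1,0,0,1],
  [0,0.1,0,0,1],
])

```text
time_s: 15.62
tool_pos: [0.4802, 0.2904, 0.0765]
tool_rot: [[0.998, 0.006, -0.061], [0.061, 0.005, 0.998], [0.006, -1.0, 0.004]]
contact_force: [-2.8, -0.5, 5.0]
width: 0.0272
```

Call:
step_arm([
  [0,0,0,0,-0.1],
  [0,0,0,0,-0.1],
  [0,0,0,0,-0.3],
  [0,0,0,0,-1],
  [0,0,0,0,-1],
  [0,-3,0,0,-1],
  [0,-8,0,0,-1],
  [0,-13,0,0,-1],
  [0,-19,0,0,-1],
])

```text
time_s: 16.75
tool_pos: [0.4782, 0.2891, 0.2671]
tool_rot: [[0.998, 0.004, -0.061], [0.061, 0.004, 0.998], [0.004, -1.0, 0.003]]
contact_force: [0.1, 0.1, -0.2]
width: 0.0854
```

Run:
```python
from ov import *
np.set_printoptions(precision=4,suppress=True)
plan([.610,-.075,.28],.076)
c=snap('wrist'); d=snap('scene')
p=(.480,.289,.06)
overlay(c,[T(b,*p) for b in(box(-.02,.02,-.02,.02,.003,.037),box(-.014,.014,-.014,.014,.049,.123))],'w8.png')
a=cv2.imread('pics/w8.png')[80:300,200:440]; b=d['image'][150:270,380:511,::-1]
cv2.imwrite('pics/v8.png',np.hstack([cv2.resize(a,(437,400)),cv2.resize(b,(360,400))[:, :360]]))
```

```text
t 16.75 tcp [0.4782 0.2891 0.2671] az 0.061 tilt [ 0.004 -1.     0.003] w 0.0854 F [ 0.1  0.1 -0.2] q6 0.4
shift cm [ 10.94  -1.37 -37.14] turn -0.015
```

View pics/v8.png

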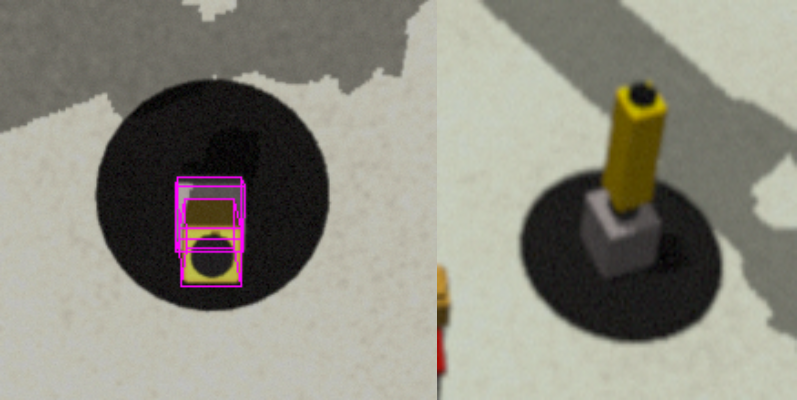

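Call:
step_arm([
  [2,-1.4,-6,0,-1],
  [4,-1.4,-12,-0.015,-1],
  [6,-1.4,-18,-0.015,-1],
  [8,-1.4,-24,-0.015,-1],
  [9.5,-1.4,-30,-0.015,-1],
  [10.9,-1.4,-35,-0.015,-1],
  [10.9,-1.4,-37,-0.015,-1],
  [10.9,-1.4,-37,-0.015,-1],
  [10.9,-1.4,-37,-0.015,-1],
  [10.9,-1.4,-37,-0.015,-1],
])

```text
time_s: 18.1
tool_pos: [0.6145, -0.069, 0.2878]
tool_rot: [[0.997, 0.021, -0.079], [0.078, 0.013, 0.997], [0.021, -1.0, 0.011]]
contact_force: [-0.4, 0.2, -0.1]
width: 0.0856
```

Run:
```python
from ov import *
plan([.6095,.002,.28],.0757)
c=snap('wrist')
p=(.6095,.0065,.0757)
overlay(c,[T(b,*p) for b in(box(-.005,.005,-.06,.06,.098,.122),box(-.04,.04,-.085,.105,0,.012))],'v9.png')
```

```text
t 18.1 tcp [ 0.6145 -0.069   0.2878] az 0.078 tilt [ 0.021 -1.     0.011] w 0.0856 F [-0.4  0.2 -0.1] q6 -0.27
shift cm [0.04 0.86 7.11] turn 0.003
```

View pics/v9.png

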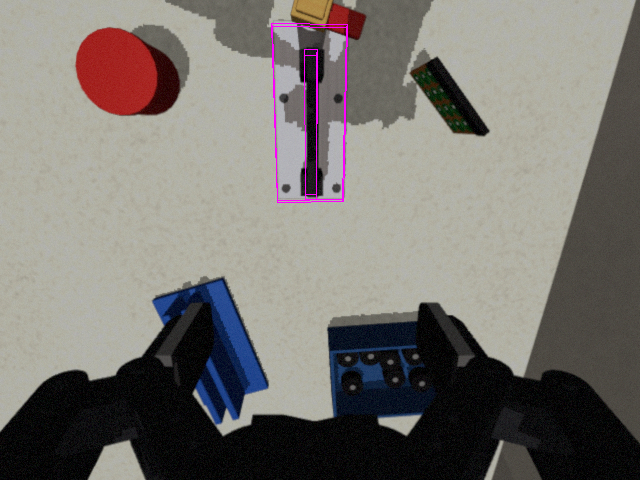

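Call:
step_arm([
  [0,0,4,0,-1],
  [0,0,7.1,0,-1],
  [0,0,7.1,0,-1],
  [0,0,7.1,0,-1],
])

```text
time_s: 18.65
tool_pos: [0.609, 0.002, 0.2888]
tool_rot: [[0.997, 0.021, -0.08], [0.08, 0.012, 0.997], [0.022, -1.0, 0.01]]
contact_force: [-0.5, 0.3, -0.4]
width: 0.0857
```

```bash
python3 -c "
from h import *
plan([.6098,.0015,.091],.0757)"
```

```text
t 18.65 tcp [0.609  0.002  0.2888] az 0.08 tilt [ 0.022 -1.     0.01 ] w 0.0857 F [-0.5  0.3 -0.4] q6 -0.16
shift cm [-0.36 19.78 -0.25] turn 0.004
```

Call:
step_arm([
  [-0.1,5,-0.1,0,-1],
  [-0.2,10,-0.2,0,-1],
  [-0.3,14,-0.2,0,-1],
  [-0.3,17,-0.25,0,-1],
  [-0.36,19,-0.25,0,-1],
  [-0.36,19.8,-0.25,0,-1],
  [-0.36,19.8,-0.25,0,-1],
  [-0.36,19.8,-0.25,0,-1],
])

```text
time_s: 19.65
tool_pos: [0.6111, 0.0014, 0.0923]
tool_rot: [[0.997, 0.024, -0.08], [0.08, 0.011, 0.997], [0.025, -1.0, 0.01]]
contact_force: [-1.1, -0.2, -0.1]
width: 0.0854
```

```bash
python3 -c "
from h import *
plan([.6098,.0015,.091],.0757)"
```

```text
t 19.65 tcp [0.6111 0.0014 0.0923] az 0.08 tilt [ 0.025 -1.     0.01 ] w 0.0854 F [-1.1 -0.2 -0.1] q6 -0.17
shift cm [-0.13  0.13  0.02] turn 0.004
```

Call:
step_arm([
  [-0.13,0.1,0,0.004,-1],
  [-0.13,0.1,0,0.004,0.3],
  [-0.13,0.1,0,0.004,0.6],
  [-0.13,0.1,0,0.004,1],
  [-0.13,0.1,0,0.004,1],
  [-0.13,0.1,0,0.004,1],
  [-0.13,0.1,0,0.004,1],
  [-0.13,0.1,0,0.004,1],
], squeeze=50)

```text
time_s: 20.65
tool_pos: [0.6098, 0.0013, 0.0913]
tool_rot: [[0.997, 0.024, -0.076], [0.076, 0.011, 0.997], [0.024, -1.0, 0.01]]
contact_force: [-0.6, 0.5, 0.8]
width: 0.0092
```

```bash
python3 -c "
from h import *
plan([.6095,.0015,.24],.0757)"
```

```text
t 20.65 tcp [0.6098 0.0013 0.0913] az 0.076 tilt [ 0.024 -1.     0.01 ] w 0.0092 F [-0.6  0.5  0.8] q6 -0.16
shift cm [  0.34 -14.86   0.17] turn 0.0
```

Call:
step_arm([
  [0.02,-1,0.01,0,1],
  [0.05,-2,0.02,0,1],
  [0.1,-4,0.04,0,1],
  [0.15,-6,0.06,0,1],
  [0.2,-8,0.08,0,1],
  [0.25,-10,0.1,0,1],
  [0.3,-12,0.13,0,1],
  [0.35,-14,0.16,0,1],
  [0.35,-14,0.16,0,1],
  [0.35,-14,0.16,0,1],
])

```text
time_s: 21.9
tool_pos: [0.6094, 0.0015, 0.2308]
tool_rot: [[0.997, 0.023, -0.076], [0.076, 0.011, 0.997], [0.023, -1.0, 0.01]]
contact_force: [-0.5, -0.5, -1.6]
width: 0.0092
```

```bash
python3 -c "
from h import *
plan([.4965,-.2915,.24],.378)"
```

```text
t 21.9 tcp [0.6094 0.0015 0.2308] az 0.076 tilt [ 0.023 -1.     0.01 ] w 0.0092 F [-0.5 -0.5 -1.6] q6 -0.16
shift cm [-13.45  -1.51 -28.35] turn -0.302
```

Call:
step_arm([
  [-1.5,-0.5,-3,-0.03,1],
  [-3,-1,-6.5,-0.07,1],
  [-4.5,-1.5,-10,-0.1,1],
  [-6.5,-1.5,-14,-0.14,1],
  [-8.5,-1.5,-18,-0.18,1],
  [-10,-1.5,-22,-0.22,1],
  [-12,-1.5,-25,-0.26,1],
  [-13,-1.5,-27,-0.3,1],
  [-13.5,-1.5,-28.3,-0.3,1],
  [-13.5,-1.5,-28.3,-0.3,1],
])

```text
time_s: 23.15
tool_pos: [0.4956, -0.2913, 0.2391]
tool_rot: [[0.931, 0.022, -0.365], [0.365, 0.013, 0.931], [0.025, -1.0, 0.004]]
contact_force: [-0.1, 0.1, -1.8]
width: 0.0094
```

Run:
```python
from ov import *
np.set_printoptions(precision=4,suppress=True)
plan([.4965,-.2915,.17],.378)
c=snap('wrist'); o=get_obs(); t=o['tool_pos']; Rt=o['tool_rot']
rk=[box(-.05,.05,-.09,.09,0,.01),box(-.017,-.007,-.085,.085,.01,.06),box(.007,.017,-.085,.085,.01,.06)]
B=[T(b,.4965,-.292,.378) for b in rk]
# board in tool axes: x through, -y up, z along, offset 5 mm
bb=box(-.005,.005,-.055+.079-.079,.065,-.0793+.086,-.0793+.110)
bb=np.stack([bb[:,0],-bb[:,2],bb[:,1]],1)@Rt.T+t
b2=box(-.002,.002,-.055,.065,-.0793,-.0793+.086); b2=np.stack([b2[:,0],-b2[:,2],b2[:,1]],1)@Rt.T+t
overlay(c,B+[bb,b2],'v10.png')
```

```text
t 23.15 tcp [ 0.4956 -0.2913  0.2391] az 0.374 tilt [ 0.025 -1.     0.004] w 0.0094 F [-0.1  0.1 -1.8] q6 -1.0
shift cm [-0.09  6.91 -0.08] turn -0.004
```

View pics/v10.png

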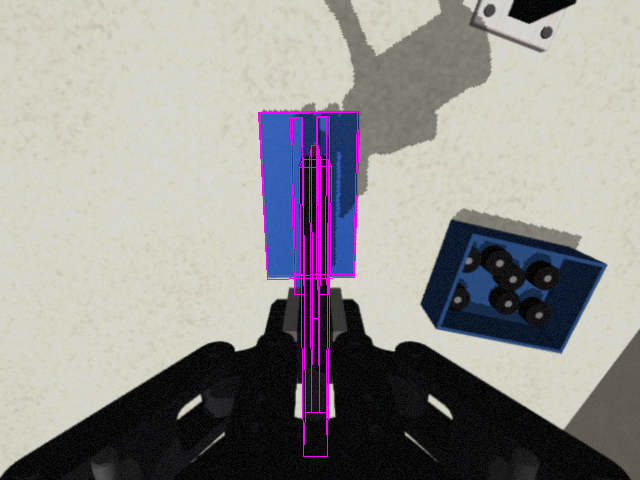

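```bash
python3 -c "
from h import *
plan([.4974,-.2970,.145],.378);plan([.4974,-.2970,.09],.378)"
```

```text
t 23.2 tcp [ 0.4959 -0.2906  0.2393] az 0.375 tilt [ 0.025 -1.     0.004] w 0.0088 F [ 0.3 -0.3 -2.6] q6 -1.0
shift cm [-0.33  9.42 -0.69] turn -0.003
t 23.2 tcp [ 0.4959 -0.2906  0.2393] az 0.375 tilt [ 0.025 -1.     0.004] w 0.0088 F [ 0.3 -0.3 -2.6] q6 -1.0
shift cm [-0.47 14.92 -0.71] turn -0.003
```

Call:
step_arm([
  [-0.3,0,-0.7,0,1],
  [-0.3,2,-0.7,0,1],
  [-0.3,4,-0.7,0,1],
  [-0.3,6,-0.7,0,1],
  [-0.3,8,-0.7,0,1],
  [-0.33,9.4,-0.7,0,1],
  [-0.33,9.4,-0.7,0,1],
  [-0.33,9.4,-0.7,0,1],
])

```text
time_s: 24.2
tool_pos: [0.4981, -0.2974, 0.146]
tool_rot: [[0.93, 0.023, -0.367], [0.366, 0.012, 0.93], [0.026, -1.0, 0.003]]
contact_force: [0.3, -0.5, -1.4]
width: 0.0096
```

```bash
python3 -c "
from h import *
plan([.4974,-.2970,.09],.378)"
```

```text
t 24.2 tcp [ 0.4981 -0.2974  0.146 ] az 0.375 tilt [ 0.026 -1.     0.003] w 0.0096 F [ 0.3 -0.5 -1.4] q6 -1.02
shift cm [-0.2   5.59  0.05] turn -0.003
```

Call:
step_arm([
  [-0.1,1,0,0,1],
  [-0.1,2,0,0,1],
  [-0.15,3,0,0,1],
  [-0.15,4,0,0,1],
  [-0.2,4.8,0.05,0,1],
  [-0.2,5.2,0.05,0,1],
  [-0.2,5.4,0.05,0,1],
  [-0.2,5.4,0.05,0,1],
])

```text
time_s: 25.2
tool_pos: [0.4975, -0.2971, 0.092]
tool_rot: [[0.93, 0.023, -0.367], [0.366, 0.012, 0.93], [0.026, -1.0, 0.003]]
contact_force: [-0.1, -0.3, -2.4]
width: 0.0093
```

```bash
python3 -c "
from h import *
plan([.4974,-.2970,.09],.378)"
```

```text
t 25.2 tcp [ 0.4975 -0.2971  0.092 ] az 0.375 tilt [ 0.026 -1.     0.003] w 0.0093 F [-0.1 -0.3 -2.4] q6 -1.02
shift cm [-0.01  0.2   0.01] turn -0.003
```

No contact yet, about 2–3 mm left.

Call:
step_arm([
  [0,0.15,0,0,1],
  [0,0.25,0,0,1],
  [0,0.3,0,0,1],
  [0,0.3,0,0,1],
])

```text
time_s: 25.7
tool_pos: [0.4979, -0.2975, 0.0896]
tool_rot: [[0.93, 0.024, -0.367], [0.366, 0.011, 0.93], [0.026, -1.0, 0.002]]
contact_force: [-0.5, 0.3, 1.7]
width: 0.0092
```

Call:
step_arm([
  [0,0.05,0,0,0.8],
  [0,0.05,0,0,0.7],
  [0,0.05,0,0,0.4],
  [0,0.05,0,0,-0.2],
  [0,0.05,0,0,-1],
  [0,0.05,0,0,-1],
  [0,0.05,0,0,-1],
])

```text
time_s: 26.58
tool_pos: [0.4979, -0.2975, 0.0891]
tool_rot: [[0.93, 0.024, -0.367], [0.366, 0.011, 0.93], [0.026, -1.0, 0.002]]
contact_force: [-0.2, 0.3, -0.4]
width: 0.0855
```

Call:
step_arm([
  [0,-3,0,0,-1],
  [0,-7,0,0,-1],
  [0,-12,0,0,-1],
  [0,-17,0,0,-1],
  [0,-20,0,0,-1],
  [0,-20,-4,0,-1],
  [0,-20,-8,0,-1],
  [0,-20,-8,0,-1],
])

```text
time_s: 27.58
tool_pos: [0.5227, -0.3762, 0.2885]
tool_rot: [[0.931, 0.024, -0.365], [0.365, 0.011, 0.931], [0.026, -1.0, 0.001]]
contact_force: [0.1, 0.5, 0.4]
width: 0.0853
```

Run:
```python
from ov import *
plan([.4974,-.2970,.09],.378)
c=snap('scene'); w=snap('wrist')
for m in mark_of('scene','board')[:3]: print(m['p'],m['pixel'],at_z(c,m['pixel'],.01))
a=cv2.resize(c['image'][200:370,80:250],(400,400),interpolation=3)[:,:,::-1]
b=cv2.resize(w['image'],(400,300))[:,:,::-1]; b=np.vstack([b,cv2.resize(c['image'][130:260,350:520],(400,300))[:100,:,::-1]*1])
b=np.vstack([cv2.resize(w['image'],(400,300))[:,:,::-1],cv2.resize(c['image'][150:350,300:500],(300,300))[:,:,::-1].copy().__class__((300,400,3),np.uint8)*0])
b[300:,:300]=cv2.resize(c['image'][150:350,300:500],(300,300))[:,:,::-1]
t=np.zeros((600,800,3),np.uint8); t[:400,:400]=a; t[:,400:]=b
cv2.imwrite('pics/v11.png',t)
```

```text
t 27.57 tcp [ 0.5227 -0.3762  0.2885] az 0.373 tilt [ 0.026 -1.     0.001] w 0.0853 F [0.1 0.5 0.4] q6 -1.08
shift cm [1.000e-02 1.986e+01 8.280e+00] turn -0.005
0.64 [372.3, 365.4] [0.75715656 0.04250486 0.01      ]
```

View pics/v11.png

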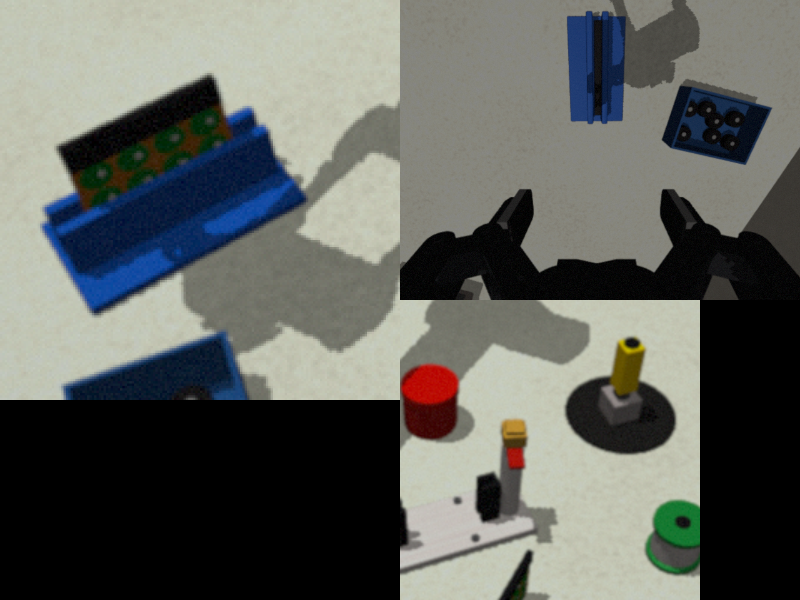

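Run:
```python
from fit import *
np.set_printoptions(precision=4,suppress=True)
cs=[snap('top'),snap('scene'),snap('wrist')]
for c,n in zip(cs,'tsw'):
    mod=lambda p:[T(box(-.005,.005,-.06,.06,.096,.120),*p)]
    p0=[.4965,-.292,.378]; r=roi(c,mod(p0)[0],10); m=c['image'].max(2)<45
    if n=='s': m&=cv2.erode(m.astype(np.uint8),np.ones((3,3)))>-1
    x,e=fit([c],[m],mod,p0,[.006,.006,.05],[r]); d=x[:2]-[.4965,-.292]; a=.378
    print(n,x,round(e,3),'in rack frame',d@[np.cos(a),np.sin(a)],d@[-np.sin(a),np.cos(a)])
```

```text
t [ 0.4945 -0.2888  0.37  ] 0.162 in rack frame -0.0006505774761125975 0.0036604239911478716
s [ 0.5012 -0.2884  0.3725] 0.387 in rack frame 0.005649897478251455 0.0016261667979942543
w [ 0.498  -0.2907  0.3727] 0.035 in rack frame 0.0018587076816673656 0.0006684509027408162
```

Centred within about 4 mm along the slot, seated and upright. Handing in.

```bash
python3 -c "
from plant import *
print(hand_in())"
```

```text
the job is handed in; nothing more can be done
None
```

I finished the task in about 28 s of the 64 s allowed and handed it in; no verdict was reported.

- **Screw:** I turned it with the yellow driver seated over the brass head. Afterwards a fit to the top picture put it at about 1.29 rad, against the 1.0 rad needed, and the keeper stood clear of the board.
- **Driver:** I stood it back on the mat. The pictures show it upright, socket down and wholly on the mat.
- **Board:** I slid it up out of the holder and lowered it until I felt light contact with the slot floor (about 4 N). I then released it and backed the gripper away so that it touches nothing. The last fits put it 1–4 mm off the middle along the slot, with neither end sticking out.
- **Bystanders:** I never touched the tin, reel or bin, and they look unmoved in the last pictures I viewed.

**Checks that disagreed:**
- **Sideways position in the slot:** the scene camera gave 5.6 mm, against −0.7 mm from the top camera and 1.9 mm from the wrist camera. The scene fit was poor, and all three are within the 12 mm limit.
- **Board network:** in the last scene picture it marked only the smaller look-alike board.
- **Tool tilt:** the tool picked up a tilt of about 0.025 rad during the fast moves. It had no visible effect on the fit.

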